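# Re-arm a tripped bat toggle switch

### The arm

A 6-joint arm with a two-finger parallel gripper is mounted at the origin on a cart in front of the work surface, level with it; the furniture and walls round the work are solid. World frame = base frame: x ahead of the robot, y to its left, z up, the work surface at z = 0. Lengths are in m, angles in rad, forces in N, time in s.
With the tool pointing down it reaches from about 0.275 to 0.825 m from the base axis. Payload 4.9 kg.
Tool frame: the origin (TCP) lies on the centre line of the jaws, within the pads' length; the fingertips stand 8 mm ahead of it and the grasp point (between the pads) lies 11 mm behind it; z points along the fingers, y is the line along which they close (so a half turn about z gives the same grasp; the last joint's range is limited). The gripper opens to 85 mm and grips with 20 to 120 N. Pads are 22 mm wide; open, the fingers measure 114 mm over their backs; the gripper's body (76 mm by 85 mm) begins 54 mm behind the grasp point. The pads swing forward as they close: fully open they stand 13 mm farther back than shut.
Start: joints at [-1.424, 0.326, -0.193, 1.052, 0, 1.437], TCP at [0.152, -0.528, 0.239] pointing down, gripper open.
Joint ranges: [-2.65, 2.65], [-0.97, 1.79], [-1.3, 1.35], [-1.93, 2.1], [-1.47, 1.37], [-3.14, 3.14]. Speed limits (rad/s): [2.57, 2.57, 3.14, 3.14, 3.14, 3.14].

### API

Orientations are given as a rotation vector (axis times angle).
In Python, from bench import ctrl, optics, order, finder gives the robot as it stands.
- The arm moves only by the tool drive_tool, never from a script. Its argument "steps" is a list of rows, each a list of 3 entries, a list of its own where there are three numbers: the shift along the tool's x, y, z in cm, then the turn, a rotation vector about the tool's x, y, z in rad, then the opening, from 0 (shut) to 1 (fully open). In form: [[[dx, dy, dz], [wx, wy, wz], claw], ...]. A call has 1 to 20 rows; each row is the pose to reach, as a shift and turn from the pose commanded when the call began, along the tool's axes at that moment; what a row does not reach only later rows make up. A row lasts 1/12 s, in which the tool goes at most 41.7 mm and 7.16 degrees, less where a joint would pass 70% of its speed; a pose out of reach is approached as far as the arm can. A call with a gripper value outside its range is refused whole. The fingers move at their own pace and stop on an object; the grip force is fixed at half the most. Time passes only in rows, so rows that repeat a pose let the fingers close. It gives the time, the measured TCP pose, the force, the opening and the grip force at its end, in the units of the state.
- ctrl.read_state(): the state, without advancing time (a new reading comes with each control period).
- optics.read_camera(name): name is "scene" or "top" or "wrist"; returns a dict with "frame" (420x560x3 uint8, red, green, blue), "z_map" (420x560 float32, m along the optical axis (not along the pixel's ray), 0 where there is no reading), "camera_matrix" (3x3 intrinsics, pixels), "R" (3x3) and "t" (3): a world point X has camera coordinates R X + t. Camera axes: x right, y down, z forward; pixel columns grow to the right and rows downward; lengths in m; the calibration is good to about 2 mm. A picture is of the moment at which its call begins.
- order.finish_job(): hands the job in; it is judged then, once.
Trained networks look in a picture, given as the dict that the camera call returned (one of the last four; its "shot" number tells which), for a name from the list of things; names that differ only in an ending like _2 or _b are one class to them, and where a whole thing is asked for, a point or a joint stands for the part that bears it (a point fixed in the world has none). Each returns a list of dicts, best first, with "confidence" (0 to 1); they miss things now and then, are a little off and sometimes report something else, mostly with a low value. They report only what shows in the picture. A call takes as long as a camera call.
- finder.recognise(picture, name): "extent" ([left, top, width, height] in pixels, round what is visible of it).
- finder.outline_of(picture, name): "pixels" (420x560 bool, what is visible of it) and "extent" ([left, top, width, height] in pixels, round what is visible of it).
The state is a dict: "clock": time; "joint_pos": joint angles; "qvel": joint speeds; "effort": joint torques, N m; "tcp_pos": TCP position; "tool_rot": TCP orientation; "ft_force": force on the tool from outside, world axes, zero at the start; "torque": the same for the moment, N m; "width": finger opening in m; "gripper_force": force on a finger pad.
Only numpy, scipy, OpenCV 4.12 (cv2) and the standard library are available. Lean on these libraries where they do the work, as an engineer would, in place of code of your own. Each camera call takes 0.05 s, during which the arm holds its last target. There are 200 camera calls.

### The job

One of the three bat toggles on the mounting plate has tripped: its bat stands half-way, while its two neighbours lean away from the robot, switched on. Push its bat over to its OFF stop (towards the robot) and press it firmly against the stop with a steady 12 N or so for about a second to re-arm it, never with more than 25 N; then flip it over its centre to ON, leaning away from the robot like its neighbours, and let go. Leave the neighbours on and the things lying around where they are.

Things in the scene. Friction and masses are not known exactly. Their poses are not given: they have to be found in the camera images.
- switch_a: The tripped switch: a fixed grey box, 85 x 56 x 33 mm, with a bat toggle on its lid; its place in the row of three, about 88 mm apart, varies. Origin: centre of its underside, 8 mm above the worktop; z up; x away from the robot along the toggle's throw (ON +x, OFF -x), y along the row. Lid plate 38 mm above the origin; bat's pivot 42 mm above it, hinge axis along y.
- switch_a_bat: Its steel bat with red sleeve, 41 mm long, 8 mm thick, 11 at the end. Origin at the pivot, z along the bat. Starts within 0.15 rad of upright. Stops: rigid, 0.42 to 0.58 rad to either side, varying: feel for them. Over-centre: friction holds it near the middle; past 0.25 rad at most a spring throws it to the stop. Leaving a stop takes 3 to 10 N across the bat, 20 to 36 mm from the pivot.
- switch_a_tip (a point): Centre of the round free end of the tripped switch's bat, 36 mm from the pivot (the bat ends 5.5 mm beyond it). At a stop it lies 14 to 20 mm in front of (OFF) or behind (ON) the pivot; at the start about above the pivot.
- switch_b: A neighbour in the row, of the same build, size and frame as switch_a. It is on, and fixed.
- switch_b_tip (a point): Free end of the bat of switch_b, 36 mm from its pivot. It starts at ON, 14 to 20 mm beyond the pivot as seen from the robot, and must stay there.
- switch_c: A neighbour in the row, of the same build, size and frame as switch_a. It is on, and fixed.
- switch_c_tip (a point): Free end of the bat of switch_c, 36 mm from its pivot. It starts at ON, 14 to 20 mm beyond the pivot as seen from the robot, and must stay there.
- cells_mid (a point): Bystander, to be left alone: blue pair of battery cells in a sleeve, 64 x 36 x 18 mm; the point is its middle.
- red_driver_mid (a point): Bystander, to be left alone: screwdriver with a red handle, 26 x 173 x 28 mm; the point is its middle.
- red_keys_mid (a point): Bystander, to be left alone: folded hex key set with a red handle, 22 x 92 x 22 mm; the point is its middle.
- vial_mid (a point): Bystander, to be left alone: small vial with a blue cap standing upright, 22 mm across, 58 mm high; the point is its middle.

How it is judged:
On the way, in this order (a step that is already met when the one before it is completed fails the run):
1. the tripped bat leans to OFF and is pressed against its stop with more than 6 N for 0.5 s (x of switch_a_tip in the frame of switch_a below -0.011 m and contact force between switch_a_bat and anything else above 6 N), for 0.5 s.
2. the tripped bat has gone over its centre to ON (x of switch_a_tip in the frame of switch_a above 0.011 m), for 0.2 s.
At the end, for the whole second after the job is handed in: After it was re-armed, the tripped switch's bat rests at ON, its end more than 11 mm on the far side of its pivot, at rest and untouched; both neighbours' bats still lean to ON in the same way (x of switch_a_tip in the frame of switch_a above 0.011 m and x of switch_b_tip in the frame of switch_b above 0.011 m and x of switch_c_tip in the frame of switch_c above 0.011 m and angular speed of switch_a_bat below 0.1 rad/s and contact force between switch_a_bat and anything else below 0.2 N).
It fails at once if the tripped bat is pushed with more than 25 N (contact force between switch_a_bat and anything else above 25 N).
It fails at once if a neighbour's bat is moved off ON (x of switch_b_tip in the frame of switch_b below 0.009 m or x of switch_c_tip in the frame of switch_c below 0.009 m).
It fails at once if a bystander is moved by more than 20 mm (distance of any of cells_mid, red_driver_mid, red_keys_mid, vial_mid from where it was at the start of the episode above 0.02 m).
It also fails if it takes over 45 s, if anything falls off the work surface, if the arm or the gripper's body presses on something with over 40 N, if the wrist force passes 120 N, or if a joint passes its speed limit or range.

## Working session

There is one attempt and no reset: what is moved stays moved. The work goes in short steps, Python scripts to look and compute and a tool call to move; the robot and the scene stay as the last step left them, time stands still between calls to the robot, and variables do not carry over. Pictures are saved under pics/ and viewed, at most 10 in all, crops included, and the job is handed in when it is done.

Besides the shell and the picture viewer there is one more tool, called after ">>>" as name(argument=value, ...), one argument or row to a line, values as JSON. drive_tool: Moves the arm, as the interface text tells. Its arguments: {"type":"object","properties":{"steps":{"type":"array"}},"required":["steps"]}

```bash
mkdir -p pics; cat > h.py <<'E'
import numpy as np, cv2
from bench import ctrl, optics, order, finder
def save(p,n,crop=None,s=1):
    f=p["frame"][:,:,::-1]
    if crop: l,t,w,h=crop; f=f[t:t+h,l:l+w]
    cv2.imwrite(n,cv2.resize(f,None,fx=s,fy=s,interpolation=cv2.INTER_CUBIC))
def pts(p):
    K=p["camera_matrix"];z=p["z_map"];v,u=np.indices(z.shape)
    c=np.stack([(u-K[0,2])/K[0,0]*z,(v-K[1,2])/K[1,1]*z,z],-1)
    return (c-p["t"])@p["R"]
E
python3 - <<'E'
from h import *
s=ctrl.read_state();print({k:np.round(v,3) for k,v in s.items()})
a=optics.read_camera("scene");b=optics.read_camera("top")
cv2.imwrite("pics/1.png",np.hstack([cv2.resize(a["frame"],(400,300)),cv2.resize(b["frame"],(400,300))])[:,:,::-1])
for p,nm in((a,"scene"),(b,"top")):
    P=pts(p)
    print(nm,"cam at",np.round(-p["R"].T@p["t"],2))
    for n in("switch_a","switch_a_bat","switch_b"):
        for d in finder.outline_of(p,n):
            m=d["pixels"]&(p["z_map"]>0);print(n,round(d["confidence"],2),d["extent"],np.round(np.median(P[m],0),3),np.round(np.percentile(P[m],[3,97],axis=0),3).tolist())
E
```

```text
{'clock': np.float64(0.0), 'joint_pos': array([-1.424,  0.327, -0.194,  1.052, -0.   ,  1.437]), 'qvel': array([ 0.   , -0.002, -0.001,  0.   ,  0.001, -0.001]), 'effort': array([ 0.0000e+00, -4.4340e+01,  2.6244e+01,  1.5000e-02,  0.0000e+00,
        0.0000e+00]), 'tcp_pos': array([ 0.152, -0.528,  0.239]), 'tool_rot': array([-3.109, -0.439,  0.   ]), 'ft_force': array([-0.092, -0.171, -0.26 ]), 'torque': array([ 0.036, -0.024, -0.054]), 'gripper_force': np.float64(0.0), 'width': np.float64(0.085)}
scene cam at [0.25 0.77 0.76]
switch_a 0.84 [307.5, 177.4, 36.5, 38.9] [ 0.519 -0.044  0.04 ] [[0.48, -0.083, 0.009], [0.563, -0.027, 0.076]]
switch_a 0.61 [265.2, 214.9, 39.8, 39.9] [0.547 0.126 0.04 ] [[0.51, 0.089, 0.009], [0.592, 0.146, 0.074]]
switch_a 0.56 [288.3, 195.4, 37.4, 39.6] [0.53  0.042 0.04 ] [[0.491, 0.005, 0.008], [0.574, 0.06, 0.074]]
switch_a_bat 0.36 [285.2, 213.3, 7.5, 14.0] [0.551 0.117 0.079] [[0.547, 0.066, 0.027], [0.568, 0.12, 0.091]]
switch_b 0.84 [307.5, 177.4, 36.5, 38.9] [ 0.519 -0.044  0.04 ] [[0.48, -0.083, 0.009], [0.563, -0.027, 0.076]]
switch_b 0.61 [26
[... 281 characters left out ...]
 0.043] [[0.481, -0.088, 0.011], [0.564, -0.031, 0.079]]
switch_a 0.72 [275.4, 220.8, 27.6, 32.4] [0.549 0.112 0.043] [[0.51, 0.085, 0.013], [0.591, 0.14, 0.054]]
switch_a 0.6 [311.3, 221.5, 22.4, 42.0] [0.532 0.027 0.043] [[0.494, -0.0, 0.016], [0.573, 0.054, 0.08]]
switch_a_bat 0.61 [324.4, 234.7, 3.8, 4.8] [0.547 0.024 0.082] [[0.539, 0.02, 0.067], [0.553, 0.027, 0.089]]
switch_b 0.85 [343.7, 226.6, 28.9, 42.2] [ 0.52  -0.059  0.043] [[0.481, -0.088, 0.011], [0.564, -0.031, 0.079]]
switch_b 0.72 [275.4, 220.8, 27.6, 32.4] [0.549 0.112 0.043] [[0.51, 0.085, 0.013], [0.591, 0.14, 0.054]]
switch_b 0.6 [311.3, 221.5, 22.4, 42.0] [0.532 0.027 0.043] [[0.494, -0.0, 0.016], [0.573, 0.054, 0.08]]
```

View pics/1.png

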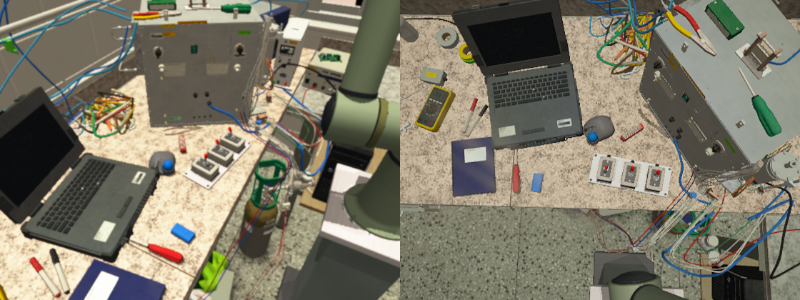

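```bash
python3 - <<'E'
from h import *
for nm in("scene","top"):
    p=optics.read_camera(nm);P=pts(p);z=P[...,2]
    for x,y in((.5215,-.059),(.550,.113),(.533,.027)):
        m=(abs(P[...,0]-x)<.06)&(abs(P[...,1]-y)<.04)
        L=m&(z>.038)&(z<.050)  # lid
        B=m&(z>.062)&(z<.12)
        c=P[L][:,:2].astype(np.float32)
        print(nm,"lid",L.sum(),cv2.minAreaRect(c),"bat",B.sum(),np.round(P[B].mean(0),4), np.round(P[B].max(0),4),np.round(P[B].min(0),4))
    for n in ("cells_mid","red_driver_mid","red_keys_mid","vial_mid"):
        for d in finder.outline_of(p,n)[:1]:
            m=d["pixels"]&(z<.2);print(n,round(d["confidence"],2),d["extent"],np.round(np.median(P[m],0),3))
    if nm=="scene": save(p,"pics/2.png",(250,160,110,110),5)
E
```

```text
scene lid 400 ((0.5231906175613403, -0.05821898207068443), (0.05740826576948166, 0.08357752114534378), 80.53338623046875) bat 40 [ 0.5361 -0.0588  0.0764] [ 0.5454 -0.0539  0.088 ] [ 0.5273 -0.0686  0.0624]
scene lid 525 ((0.552548348903656, 0.11478839069604874), (0.057151954621076584, 0.08358971029520035), 79.48999786376953) bat 42 [0.5509 0.1168 0.0806] [0.5571 0.1205 0.0922] [0.5459 0.11   0.0626]
scene lid 456 ((0.534212589263916, 0.029309649020433426), (0.05692148208618164, 0.0840681940317154), 81.6876220703125) bat 46 [0.5477 0.0283 0.0769] [0.558  0.0328 0.0894] [0.5389 0.0222 0.0627]
cells_mid 0.89 [238.2, 315.0, 37.8, 23.5] [0.498 0.368 0.017]
red_driver_mid 0.57 [180.3, 335.4, 76.4, 33.8] [0.508 0.444 0.02 ]
red_keys_mid 0.6 [250.5, 188.5, 10.2, 25.3] [0.688 0.03  0.018]
vial_mid 0.5 [355.4, 166.4, 6.8, 22.3] [ 0.466 -0.179  0.031]
top lid 651 ((0.5227420926094055, -0.06101984530687332), (0.05575833469629288, 0.08368846774101257), 80.53950500488281) bat 40 [ 0.5363 -0.063   0.0795] [ 0.5457 -0.0585  0.091 ] [ 0.526  -0.0687  0.0639]
top lid 671 ((0.5521162748336792, 0.11230652034282684), (0.055341411381959915, 0.08324220776557922), 80.24053955078125) bat 21 [0.5504 0.1124 0.0894] [0.5554 0.1172 0.0945] [0.5454 0.1075 0.0842]
top lid 636 ((0.5339469313621521, 0.02628464810550213), (0.055221281945705414, 0.08374497294425964), 80.5282211303711) bat 39 [0.5471 0.0242 0.0797] [0.5558 0.0292 0.091 ] [0.5382 0.0178 0.0627]
cells_mid 0.69 [184.2, 242.0, 17.4, 27.7] [0.502 0.359 0.017]
red_driver_mid 0.85 [159.6, 210.5, 6.7, 59.6] [0.514 0.437 0.02 ]
red_keys_mid 0.51 [309.8, 171.4, 30.5, 27.8] [0.693 0.019 0.019]
vial_mid 0.55 [404.4, 272.6, 10.1, 2.5] [ 0.466 -0.183  0.056]
```

View pics/2.png

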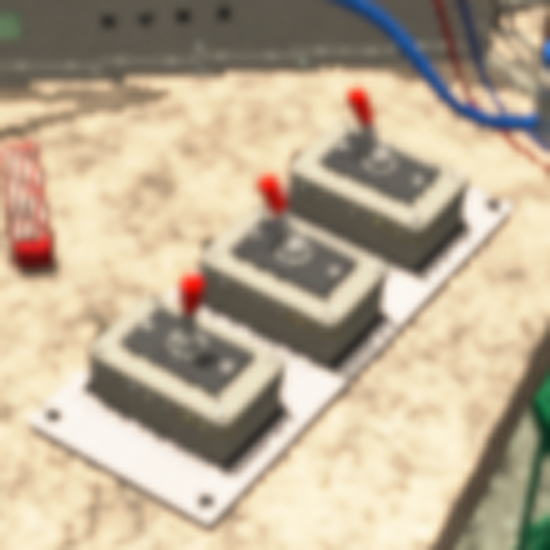

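The tripped switch is the leftmost one, at y≈0.113: its bat stands upright, at about pixel (190,290) in the crop. The other two lean away. I'll straddle it with the open gripper, with tool y along the throw, so I can push it either way without hopping over. First I'll check the corridor.

```bash
python3 - <<'E'
from h import *
from scipy.spatial.transform import Rotation as R
s=ctrl.read_state();T=R.from_rotvec(s["tool_rot"]);print(np.round(T.as_matrix(),3))
x=np.array([.9859,-.1675,0])
Q=[]
for sg in(1,-1):
    y=sg*x;z=np.array([0,0,-1.]);M=R.from_matrix(np.stack([np.cross(y,z),y,z],1))
    print(sg,"turn",np.round((T.inv()*M).as_rotvec(),3))
# waypoint offsets
for w in((.5523,.1135,.239),(.5523,.1135,.14)): print(np.round(T.inv().apply(np.array(w)-s["tcp_pos"])*100,2))
for nm in("scene","top"):
    P=pts(optics.read_camera(nm)).reshape(-1,3)
    a=np.array([.152,-.528]);b=np.array([.5523,.1135]);d=b-a;L=np.hypot(*d);d/=L
    r=P[:,:2]-a;t=r@d;n=abs(r@[-d[1],d[0]])
    for lo in np.arange(-.1,L+.15,.08):
        m=(t>lo)&(t<lo+.08)&(n<.12)&(P[:,2]<.6);print(nm,round(lo,2),np.round(P[m][P[m][:,2].argmax()],3) if m.any() else 0,end="; ")
    m=(P[:,2]>.06)&(P[:,2]<.5)&(np.hypot(*(P[:,:2]-b).T)<.16);print("\nnear",m.sum(),np.round(P[m].min(0),3) if m.any() else 0,np.round(P[m].max(0),3)if m.any() else 0)
    m&=P[:,1]>.05;m&=P[:,0]>.575;print(m.sum(),np.round(P[m].min(0),3) if m.any() else 0,np.round(P[m].max(0),3)if m.any() else 0)
E
```

```text
[[ 0.961  0.277 -0.   ]
 [ 0.277 -0.961  0.   ]
 [-0.    -0.    -1.   ]]
1 turn [-0.     0.    -1.122]
-1 turn [0.   0.   2.02]
[ 5.621e+01 -5.060e+01  3.000e-02]
[ 56.21 -50.6    9.93]
scene -0.1 [ 0.228 -0.607  0.132]; scene -0.02 [ 0.239 -0.606  0.13 ]; scene 0.06 [ 0.244 -0.479  0.08 ]; scene 0.14 [ 0.34  -0.386  0.22 ]; scene 0.22 [ 0.363 -0.388  0.223]; scene 0.3 [ 0.246 -0.155  0.056]; scene 0.38 [ 0.492 -0.21   0.307]; scene 0.46 [ 0.499 -0.197  0.192]; scene 0.54 [ 0.541 -0.062  0.087]; scene 0.62 [0.55  0.025 0.088]; scene 0.7 [0.552 0.112 0.091]; scene 0.78 [0.662 0.165 0.047]; scene 0.86 [0.64  0.276 0.07 ]; 
near 89 [0.538 0.022 0.06 ] [0.557 0.122 0.091]
0 0 0
top -0.1 [ 0.132 -0.542  0.004]; top -0.02 [ 0.252 -0.52   0.063]; top 0.06 [ 0.219 -0.407  0.127]; top 0.14 [ 0.344 -0.392  0.223]; top 0.22 [ 0.352 -0.392  0.225]; top 0.3 [ 0.246 -0.152  0.058]; top 0.38 [ 0.49  -0.212  0.258]; top 0.46 [ 0.498 -0.199  0.18 ]; top 0.54 [ 0.542 -0.065  0.089]; top 0.62 [0.552 0.021 0.089]; top 0.7 [0.552 0.115 0.095]; top 0.78 [0.669 0.161 0.05 ]; top 0.86 [0.64  0.274 0.073]; 
near 63 [0.534 0.018 0.061] [0.556 0.117 0.095]
0 0 0
```

>>> drive_tool(
  steps=[
    [[8.7,-12.9,-6],[0,0,0],0.7],
    [[8.7,-12.9,-6],[0,0,0],0.7],
    [[8.7,-12.9,-6],[0,0,0],0.7],
    [[8.7,-12.9,-6],[0,0,-0.12],0.7],
    [[8.7,-12.9,-6],[0,0,-0.24],0.7],
    [[28.4,-34.3,-5],[0,0,-0.36],0.7],
    [[28.4,-34.3,-5],[0,0,-0.48],0.7],
    [[28.4,-34.3,-5],[0,0,-0.6],0.7],
    [[28.4,-34.3,-5],[0,0,-0.72],0.7],
    [[28.4,-34.3,-5],[0,0,-0.84],0.7],
    [[28.4,-34.3,-5],[0,0,-0.96],0.7],
    [[28.4,-34.3,-5],[0,0,-1.08],0.7],
    [[28.4,-34.3,-5],[0,0,-1.122],0.7],
    [[56.2,-50.6,6],[0,0,-1.122],0.7],
    [[56.2,-50.6,6],[0,0,-1.122],0.7],
    [[56.2,-50.6,6],[0,0,-1.122],0.7],
    [[56.2,-50.6,6],[0,0,-1.122],0.7],
    [[56.2,-50.6,6],[0,0,-1.122],0.7],
    [[56.2,-50.6,6],[0,0,-1.122],0.7],
    [[56.2,-50.6,6],[0,0,-1.122],0.7],
  ],
)

```text
clock: 2.67
tcp_pos: [0.5215, 0.0818, 0.1944]
tool_rot: [2.399, 2.028, 0.001]
ft_force: [0.2, -1.2, 1.2]
width: 0.0598
gripper_force: 0.0
```

```bash
cat > m.py <<'E'
from h import *
from scipy.spatial.transform import Rotation as R
s=ctrl.read_state();T=R.from_rotvec(s["tool_rot"])
print(round(s["clock"],2),np.round(s["tcp_pos"],4),"turn left",np.round((T.inv()*R.from_matrix(np.array([[.1675,.9859,0],[.9859,-.1675,0],[0,0,-1]]))).as_rotvec(),4),"to z.073",np.round(T.inv().apply(np.array([.5523,.1135,.073])-s["tcp_pos"])*100,2))
p=optics.read_camera("wrist");P=pts(p);z=P[...,2]
m=(abs(P[...,0]-.551)<.03)&(abs(P[...,1]-.113)<.02)&(z>.062)&(z<.1)
if m.any():print("bat",m.sum(),np.round(P[m].mean(0),4),np.round(P[m].min(0),4),np.round(P[m].max(0),4))
L=(abs(P[...,0]-.552)<.06)&(abs(P[...,1]-.113)<.045)&(z>.038)&(z<.05)
if L.any():print("lid",cv2.minAreaRect(P[L][:,:2].astype(np.float32)))
import sys
if len(sys.argv)>1: save(p,sys.argv[1])
E
python3 m.py pics/3.png
```

```text
2.67 [0.5215 0.0818 0.1944] turn left [0.0006 0.0001 0.0009] to z.073 [ 3.64  2.5  12.14]
bat 181 [0.5514 0.1144 0.0895] [0.5459 0.108  0.0632] [0.5575 0.1194 0.0928]
lid ((0.5526947975158691, 0.11367935687303543), (0.05476875230669975, 0.0835985392332077), 80.17437744140625)
```

View pics/3.png

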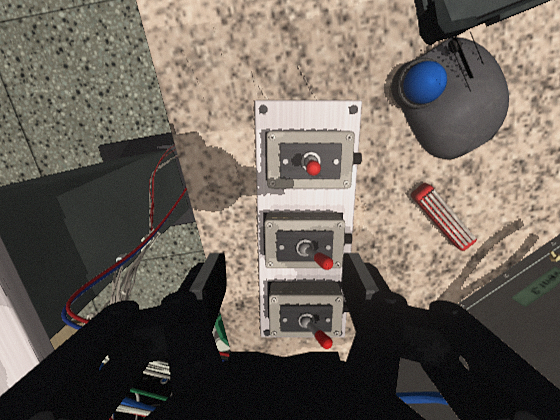

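The wrist view agrees: the target bat is upright at (313,167), and both neighbours lean right, which is ON. Moving above it.

>>> drive_tool(
  steps=[
    [[3.6,2.5,4],[0,0,0],0.7],
    [[3.6,2.5,4],[0,0,0],0.7],
    [[3.6,2.5,4],[0,0,0],0.7],
    [[3.6,2.5,4],[0,0,0],0.7],
    [[3.6,2.5,4],[0,0,0],0.7],
  ],
)

```text
clock: 3.13
tcp_pos: [0.5507, 0.1108, 0.1556]
tool_rot: [2.4, 2.027, -0.0]
ft_force: [0.6, 0.2, 0.5]
width: 0.0597
gripper_force: 0.0
```

```bash
python3 m.py
```

```text
3.13 [0.5507 0.1108 0.1556] turn left [-0.      0.0003  0.    ] to z.073 [0.3  0.11 8.26]
bat 275 [0.5522 0.1154 0.0869] [0.546  0.1084 0.0621] [0.5577 0.1196 0.093 ]
lid ((0.552704930305481, 0.11372058093547821), (0.0552159808576107, 0.0834985300898552), 80.33025360107422)
```

>>> drive_tool(
  steps=[
    [[0.3,0.1,3],[0,0,0],0.7],
    [[0.3,0.1,6],[0,0,0],0.7],
    [[0.3,0.1,8.2],[0,0,0],0.7],
    [[0.3,0.1,8.2],[0,0,0],0.7],
    [[0.3,0.1,8.2],[0,0,0],0.7],
    [[0.3,0.1,8.2],[0,0,0],0.7],
  ],
)

```text
clock: 3.68
tcp_pos: [0.5536, 0.1136, 0.0751]
tool_rot: [2.4, 2.025, 0.003]
ft_force: [-0.1, -0.8, 0.6]
width: 0.0598
gripper_force: 0.0
```

```bash
python3 - <<'E'
from h import *
s=ctrl.read_state();c=s["tcp_pos"];print(np.round(c,4),np.round(s["ft_force"],2))
X=np.array([.9859,-.1675]);Y=np.array([.1675,.9859]);O=np.array([.5525,.1136])
print("tcp in switch frame",(c[:2]-O)@X,(c[:2]-O)@Y)
for n in("scene","wrist","top"):
    p=optics.read_camera(n);P=pts(p);u=(P[...,:2]-O)@X;v=(P[...,:2]-O)@Y;z=P[...,2]
    m=(abs(v)<.012)&(abs(u)<.09)&(z>.054)&(z<.14)
    for k,mm in(("near",m&(u<-.02)),("bat",m&(abs(u)<.018)),("far",m&(u>.018))):
        if mm.any():print(n,k,mm.sum(),"u",np.round([u[mm].min(),u[mm].max()],4),"zmin",np.round(np.percentile(z[mm],3),4))
    if n=="scene": save(p,"pics/4.png",(220,130,130,110),5)
E
```

```text
[0.5536 0.1136 0.0751] [-0.12 -0.76  0.55]
tcp in switch frame 0.001124792704727202 0.00022291150776200443
scene near 177 u [-0.062  -0.0202] zmin 0.0814
scene bat 48 u [-0.007  0.006] zmin 0.0585
scene far 172 u [0.0232 0.0622] zmin 0.0755
wrist near 5622 u [-0.0619 -0.0259] zmin 0.0799
wrist bat 963 u [-0.0133  0.0165] zmin 0.0547
wrist far 5634 u [0.0313 0.0654] zmin 0.0801
```

View pics/4.png

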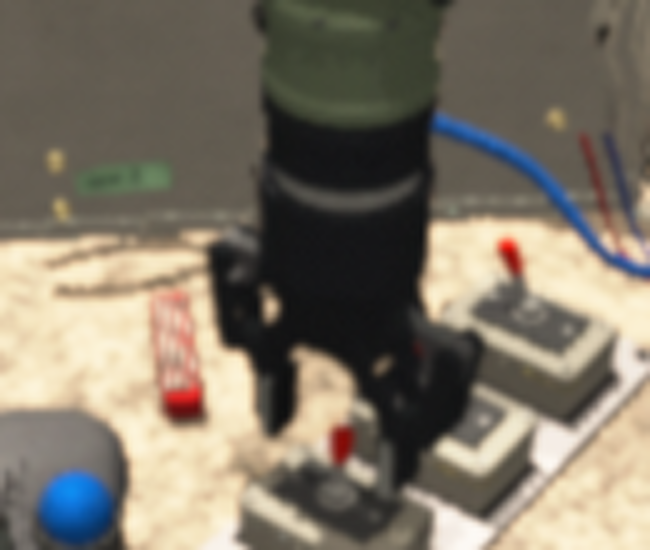

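>>> drive_tool(
  steps=[
    [[0,-0.8,0.6],[0,0,0],0.7],
    [[0,-1.6,0.6],[0,0,0],0.7],
    [[0,-2.0,0.6],[0,0,0],0.7],
    [[0,-2.2,0.6],[0,0,0],0.7],
    [[0,-2.4,0.6],[0,0,0],0.7],
    [[0,-2.5,0.6],[0,0,0],0.7],
    [[0,-2.6,0.6],[0,0,0],0.7],
    [[0,-2.7,0.6],[0,0,0],0.7],
    [[0,-2.8,0.6],[0,0,0],0.7],
    [[0,-2.9,0.6],[0,0,0],0.7],
    [[0,-3.0,0.6],[0,0,0],0.7],
    [[0,-3.0,0.6],[0,0,0],0.7],
    [[0,-3.0,0.6],[0,0,0],0.7],
  ],
)

```text
clock: 4.92
tcp_pos: [0.5225, 0.119, 0.0668]
tool_rot: [-2.4, -2.027, 0.001]
ft_force: [-0.1, 0.7, 0.7]
width: 0.06
gripper_force: 0.0
```

```bash
cat > q.py <<'E'
from h import *
s=ctrl.read_state();c=s["tcp_pos"];f=s["ft_force"]
X=np.array([.9859,-.1675]);Y=np.array([.1675,.9859]);O=np.array([.5525,.1136])
print(round(s["clock"],2),"tcp u,v,z mm",np.round(1e3*np.array([(c[:2]-O)@X,(c[:2]-O)@Y,c[2]]),1),"F u,v,z",np.round([f[:2]@X,f[:2]@Y,f[2]],2),round(float(s["width"]),4))
for n in("scene","top"):
    p=optics.read_camera(n);P=pts(p);u=(P[...,:2]-O)@X;v=(P[...,:2]-O)@Y;z=P[...,2]
    g=p["frame"].astype(int);red=(g[...,0]>100)&(g[...,0]>2*g[...,1])
    m=red&(abs(v)<.02)&(abs(u)<.04)&(z>.054)&(z<.1)
    if m.any():print(n,m.sum(),"bat u",np.round([u[m].min(),u[m].mean(),u[m].max()],4),"z",np.round([z[m].min(),z[m].max()],4))
E
python3 q.py
```

```text
4.92 tcp u,v,z mm [-30.5   0.3  66.8] F u,v,z [-0.16  0.64  0.74] 0.06
scene 25 bat u [-0.0212 -0.0167 -0.011 ] z [0.0725 0.0897]
```

>>> drive_tool(
  steps=[
    [[0,-0.1,0],[0,0,0],0.7],
    [[0,-0.2,0],[0,0,0],0.7],
    [[0,-0.3,0],[0,0,0],0.7],
    [[0,-0.3,0],[0,0,0],0.7],
  ],
)

```text
clock: 5.35
tcp_pos: [0.5199, 0.1196, 0.0671]
tool_rot: [2.4, 2.027, 0.0]
ft_force: [1.5, -0.1, 0.2]
width: 0.0595
gripper_force: 0.1
```

>>> drive_tool(
  steps=[
    [[0,-0.05,0],[0,0,0],0.7],
    [[0,-0.1,0],[0,0,0],0.7],
    [[0,-0.1,0],[0,0,0],0.7],
  ],
)

```text
clock: 5.6
tcp_pos: [0.5195, 0.1197, 0.0672]
tool_rot: [2.399, 2.027, 0.001]
ft_force: [1.5, -0.5, -0.2]
width: 0.0602
gripper_force: 0.6
```

>>> drive_tool(
  steps=[
    [[0,-0.05,0],[0,0,0],0.7],
    [[0,-0.1,0],[0,0,0],0.7],
    [[0,-0.1,0],[0,0,0],0.7],
  ],
)

```text
clock: 5.85
tcp_pos: [0.519, 0.1198, 0.0674]
tool_rot: [2.399, 2.026, 0.002]
ft_force: [2.8, -0.7, -1.1]
width: 0.0599
gripper_force: 1.5
```

>>> drive_tool(
  steps=[
    [[0,-0.05,0],[0,0,0],0.7],
    [[0,-0.1,0],[0,0,0],0.7],
    [[0,-0.15,0],[0,0,0],0.7],
    [[0,-0.15,0],[0,0,0],0.7],
  ],
)

```text
clock: 6.18
tcp_pos: [0.5185, 0.1199, 0.0677]
tool_rot: [2.398, 2.025, 0.004]
ft_force: [7.0, -0.0, -1.3]
width: 0.0598
gripper_force: 2.5
```

```bash
python3 q.py
```

```text
6.18 tcp u,v,z mm [-34.6   0.5  67.7] F u,v,z [ 6.86  1.13 -1.34] 0.0598
scene 23 bat u [-0.0223 -0.0171 -0.0105] z [0.0715 0.0873]
```

>>> drive_tool(
  steps=[
    [[0,-0.05,0],[0,0,0],0.7],
    [[0,-0.1,0],[0,0,0],0.7],
    [[0,-0.15,0],[0,0,0],0.7],
    [[0,-0.15,0],[0,0,0],0.7],
    [[0,-0.15,0],[0,0,0],0.7],
  ],
)

```text
clock: 6.7
tcp_pos: [0.5181, 0.12, 0.068]
tool_rot: [2.397, 2.024, 0.006]
ft_force: [7.8, -1.4, -1.0]
width: 0.0601
gripper_force: 3.3
```

>>> drive_tool(
  steps=[
    [[0,-0.05,0],[0,0,0],0.7],
    [[0,-0.1,0],[0,0,0],0.7],
    [[0,-0.15,0],[0,0,0],0.7],
    [[0,-0.15,0],[0,0,0],0.7],
    [[0,-0.15,0],[0,0,0],0.7],
  ],
)

```text
clock: 7.12
tcp_pos: [0.5177, 0.1202, 0.0683]
tool_rot: [2.396, 2.023, 0.008]
ft_force: [9.9, -2.0, -1.9]
width: 0.06
gripper_force: 4.0
```

>>> drive_tool(
  steps=[
    [[0,-0.05,0],[0,0,0],0.7],
    [[0,-0.1,0],[0,0,0],0.7],
    [[0,-0.1,0],[0,0,0],0.7],
    [[0,-0.1,0],[0,0,0],0.7],
    [[0,-0.1,0],[0,0,0],0.7],
    [[0,-0.1,0],[0,0,0],0.7],
    [[0,-0.1,0],[0,0,0],0.7],
    [[0,-0.1,0],[0,0,0],0.7],
    [[0,-0.1,0],[0,0,0],0.7],
    [[0,-0.1,0],[0,0,0],0.7],
    [[0,-0.1,0],[0,0,0],0.7],
    [[0,-0.1,0],[0,0,0],0.7],
    [[0,-0.1,0],[0,0,0],0.7],
    [[0,-0.1,0],[0,0,0],0.7],
  ],
)

```text
clock: 8.28
tcp_pos: [0.5174, 0.1203, 0.0687]
tool_rot: [2.396, 2.022, 0.01]
ft_force: [10.8, -2.8, 0.0]
width: 0.0602
gripper_force: 4.6
```

```bash
python3 q.py
```

```text
8.28 tcp u,v,z mm [-35.7   0.7  68.7] F u,v,z [11.15 -0.9   0.  ] 0.0602
scene 22 bat u [-0.0225 -0.0174 -0.012 ] z [0.0752 0.0889]
```

Held at about 11 N for over 1 s with the bat at the OFF stop. Next, the near pad takes it over to ON.

>>> drive_tool(
  steps=[
    [[0,1.0,0],[0,0,0],0.7],
    [[0,2.0,0],[0,0,0],0.7],
    [[0,3.0,0],[0,0,0],0.7],
    [[0,3.8,0],[0,0,0],0.7],
    [[0,3.8,0],[0,0,0],0.7],
    [[0,3.8,0],[0,0,0],0.7],
  ],
)

```text
clock: 8.88
tcp_pos: [0.5496, 0.1144, 0.0665]
tool_rot: [-2.399, -2.026, 0.002]
ft_force: [-0.8, 0.7, -0.7]
width: 0.0601
gripper_force: 0.0
```

```bash
python3 q.py
```

```text
8.88 tcp u,v,z mm [-3.   0.3 66.5] F u,v,z [-0.89  0.52 -0.68] 0.0601
scene 24 bat u [-0.0231 -0.0169 -0.0112] z [0.0736 0.0874]
```

>>> drive_tool(
  steps=[
    [[0,0.3,0],[0,0,0],0.7],
    [[0,0.6,0],[0,0,0],0.7],
    [[0,0.8,0],[0,0,0],0.7],
    [[0,0.9,0],[0,0,0],0.7],
    [[0,1.0,0],[0,0,0],0.7],
    [[0,1.1,0],[0,0,0],0.7],
    [[0,1.2,0],[0,0,0],0.7],
    [[0,1.3,0],[0,0,0],0.7],
    [[0,1.4,0],[0,0,0],0.7],
    [[0,1.4,0],[0,0,0],0.7],
  ],
)

```text
clock: 9.82
tcp_pos: [0.5607, 0.1126, 0.0666]
tool_rot: [-2.396, -2.025, 0.006]
ft_force: [-8.3, 2.6, 5.9]
width: 0.0599
gripper_force: 4.2
```

>>> drive_tool(
  steps=[
    [[0,0.1,0],[0,0,0],0.7],
    [[0,0.2,0],[0,0,0],0.7],
    [[0,0.3,0],[0,0,0],0.7],
    [[0,0.4,0],[0,0,0],0.7],
    [[0,0.4,0],[0,0,0],0.7],
  ],
)

```text
clock: 10.23
tcp_pos: [0.5656, 0.1118, 0.0668]
tool_rot: [-2.397, -2.026, 0.004]
ft_force: [-5.4, 0.8, 4.6]
width: 0.0599
gripper_force: 3.0
```

```bash
python3 q.py
```

```text
10.23 tcp u,v,z mm [13.2  0.4 66.8] F u,v,z [-5.43 -0.06  4.59] 0.0599
scene 3 bat u [-0.0087 -0.0081 -0.0078] z [0.0752 0.0803]
```

Leaving the stop took about 8 N and it is moving; continuing.

>>> drive_tool(
  steps=[
    [[0,0.1,0],[0,0,0],0.7],
    [[0,0.2,0],[0,0,0],0.7],
    [[0,0.3,0],[0,0,0],0.7],
    [[0,0.4,0],[0,0,0],0.7],
    [[0,0.5,0],[0,0,0],0.7],
    [[0,0.6,0],[0,0,0],0.7],
    [[0,0.7,0],[0,0,0],0.7],
    [[0,0.8,0],[0,0,0],0.7],
    [[0,0.9,0],[0,0,0],0.7],
    [[0,1.0,0],[0,0,0],0.7],
    [[0,1.1,0],[0,0,0],0.7],
    [[0,1.2,0],[0,0,0],0.7],
    [[0,1.2,0],[0,0,0],0.7],
  ],
)

```text
clock: 11.42
tcp_pos: [0.5801, 0.1093, 0.067]
tool_rot: [2.4, 2.027, 0.001]
ft_force: [-0.2, 0.7, 0.4]
width: 0.0597
gripper_force: 0.3
```

```bash
python3 q.py
```

```text
11.42 tcp u,v,z mm [27.9  0.4 67. ] F u,v,z [-0.35  0.6   0.38] 0.0597
scene 1 bat u [0.0068 0.0068 0.0068] z [0.0886 0.0886]
```

>>> drive_tool(
  steps=[
    [[0,0.1,0],[0,0,0],0.7],
    [[0,0.2,0],[0,0,0],0.7],
    [[0,0.3,0],[0,0,0],0.7],
    [[0,0.4,0],[0,0,0],0.7],
    [[0,0.4,0],[0,0,0],0.7],
    [[0,0.4,0],[0,0,0],0.7],
  ],
)

```text
clock: 12.02
tcp_pos: [0.5838, 0.1087, 0.0671]
tool_rot: [2.4, 2.027, 0.0]
ft_force: [-0.6, -0.1, -0.6]
width: 0.0598
gripper_force: 0.0
```

```bash
python3 q.py; python3 m.py pics/5.png
```

```text
12.02 tcp u,v,z mm [31.6  0.4 67.1] F u,v,z [-0.52 -0.24 -0.64] 0.0598
scene 20 bat u [0.0095 0.0138 0.0176] z [0.0719 0.089 ]
12.12 [0.5836 0.1088 0.0671] turn left [0.0001 0.     0.0003] to z.073 [-0.06 -3.17 -0.59]
bat 2642 [0.5582 0.1172 0.0831] [0.5419 0.1031 0.0621] [0.5765 0.1268 0.1   ]
lid ((0.5529718995094299, 0.11379019916057587), (0.05503033846616745, 0.08307624608278275), 80.2138900756836)
```

View pics/5.png

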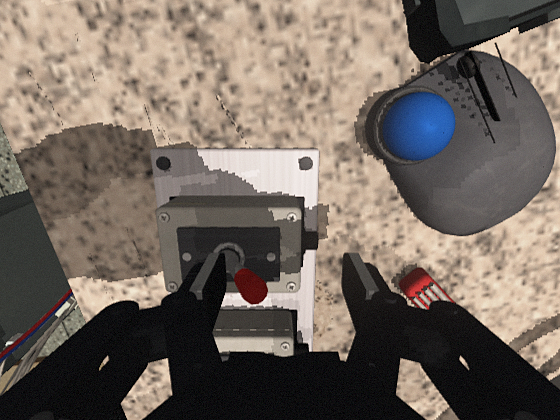

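The bat has been thrown to ON, at (252,285), and is clear of the pads. Centring on it and rising.

>>> drive_tool(
  steps=[
    [[0,-0.7,0],[0,0,0],0.7],
    [[0,-1.4,0],[0,0,0],0.7],
    [[0,-1.4,0],[0,0,0],0.7],
    [[0,-1.4,-2],[0,0,0],0.7],
    [[0,-1.4,-5],[0,0,0],0.7],
    [[0,-1.4,-8],[0,0,0],0.7],
    [[0,-1.4,-11],[0,0,0],0.7],
    [[0,-1.4,-11],[0,0,0],0.7],
    [[0,-1.4,-11],[0,0,0],0.7],
    [[0,-1.4,-11],[0,0,0],0.7],
  ],
)

```text
clock: 13.0
tcp_pos: [0.5692, 0.1111, 0.1767]
tool_rot: [-2.4, -2.027, 0.001]
ft_force: [-0.9, 1.0, -1.0]
width: 0.0599
gripper_force: 0.0
```

```bash
python3 q.py; python3 m.py pics/6.png
```

```text
13.0 tcp u,v,z mm [ 16.9   0.4 176.7] F u,v,z [-1.    0.81 -0.98] 0.0599
scene 25 bat u [0.0082 0.0139 0.0201] z [0.0715 0.0869]
13.1 [0.5685 0.1111 0.1756] turn left [-0.0027  0.0006  0.0003] to z.073 [-0.02 -1.61 10.26]
bat 297 [0.5673 0.1125 0.0805] [0.5559 0.1054 0.062 ] [0.5764 0.1167 0.0883]
lid ((0.5526727437973022, 0.11340022832155228), (0.05600222200155258, 0.08353845775127411), 80.21542358398438)
```

View pics/6.png

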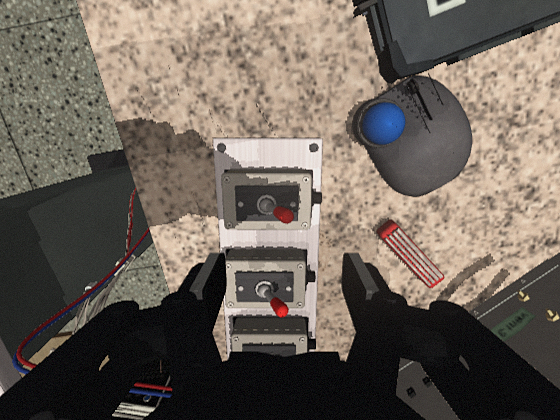

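The target bat leans to ON at (284,215), and the neighbour at (279,309) is still ON. Nothing is touching them, so I'm handing in.

```bash
python3 -c "
from bench import order
print(order.finish_job())"
```

```text
the job is handed in; nothing more can be done
None
```

I pressed the tripped switch (the leftmost, near y = 0.11 m) against its OFF stop at about 11 N for over a second, flipped it to ON and released it. I handed the job in at about 13 s with no verdict returned; the last picture shows that bat and the middle one at ON, but not the third bat, and I stayed clear of the third switch and the loose items.

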